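# Load three laundry tablets into the sliding-lid tub

### The job

The lid of the grey tub is partly over its pockets: slide it fully back, put one laundry tablet flat in the bottom of each of the three pockets, then slide the lid fully shut over them so they stay dry. Leave the dispenser, bottle, funnel and clothes peg where they are.

Things in the scene. Friction and masses are not known exactly. Their poses are not given: they have to be found in the camera images.
- tub: grey plastic tub fixed to the counter, 150 (its x) x 360 (its y) x 50 high; origin at the centre of its underside, z up. Its -y half holds a white insert, top 26 high, with three pockets in a row along its centre line; its +y half is an empty bay. Walls 6 thick; lid tracks inside the two long walls leave a clear width of 128 between them, room for an opened gripper above the insert
- pocket_1 (a point): first pocket of the tub, farthest from the empty bay, at tub y = -144: round bore 45 diameter, 18 deep; this point is the centre of its floor, 8 above the counter (mouth 26 above the counter); axes as the tub's
- pocket_2 (a point): middle pocket of the tub, at tub y = -94: round bore 45 diameter, 18 deep; this point is the centre of its floor, 8 above the counter (mouth 26 above the counter); axes as the tub's
- pocket_3 (a point): third pocket of the tub, nearest the empty bay, at tub y = -44: round bore 45 diameter, 18 deep; this point is the centre of its floor, 8 above the counter (mouth 26 above the counter); axes as the tub's
- lid (a joint): travel in m of the blue lid (panel 136 x 174 x 5, underside 40 and top 45 above the counter, in the tracks) along tub +y: 0 = fully shut over the pockets at its stop, 0.172 = fully back over the empty bay at its stop, all pockets clear. Starts over part of the pockets. Slides with about 2 N of friction and stays where it is left
- lid_grip (a point): centre of the top of the lid's white grip bar, 71 above the counter; the bar is 60 long (tub x), 12 thick (tub y), 26 high, upright at the middle of the lid (tub y = -87 + lid travel); axes as the tub's
- tablet_a: round hard laundry tablet, yellow with an orange band, 36 diameter x 24 high, about 35 g, lying flat on the counter (top at z = 24); origin at its centre, z along its axis
- tablet_b: round hard laundry tablet, yellow with an orange band, 36 diameter x 24 high, about 35 g, lying flat on the counter (top at z = 24); origin at its centre, z along its axis
- tablet_c: round hard laundry tablet, yellow with an orange band, 36 diameter x 24 high, about 35 g, lying flat on the counter (top at z = 24); origin at its centre, z along its axis
- dispenser: bystander: white pump dispenser, 68 diameter, 186 high, standing on the 40 high steel shelf at the left; origin at the centre of its underside
- bottle: bystander: empty green glass bottle, 66 diameter, 205 high, standing on the steel shelf; origin at the centre of its underside
- funnel: bystander: green plastic funnel, mouth down, 100 diameter, 110 high, on the steel shelf; origin at the centre of its underside
- peg: bystander: wooden clothes peg, 74 x 16 x 11, lying on the counter beyond the tub; origin at the centre of its underside, x along its length
Things that resemble listed ones, but are neither listed nor needed, are in the scene too. What is shaped like the tablet_a but turquoise or white is not meant.

How it is judged:
On the way, in this order (a step that is already met when the one before it is completed fails the run):
1. the lid is slid fully back (within 8 mm of its stop) (value of joint lid above 0.164 m), for 0.1 s.
2. each of the three pockets holds one tablet, lying flat on its floor (((horizontal distance between tablet_a and pocket_1 below 0.007 m and z of tablet_a in the frame of pocket_1 between 0.008 and 0.0155 m and angle between the z axis of tablet_a and the z axis of tub, either way round below 0.15 rad) or (horizontal distance between tablet_b and pocket_1 below 0.007 m and z of tablet_b in the frame of pocket_1 between 0.008 and 0.0155 m and angle between the z axis of tablet_b and the z axis of tub, either way round below 0.15 rad) or (horizontal distance between tablet_c and pocket_1 below 0.007 m and z of tablet_c in the frame of pocket_1 between 0.008 and 0.0155 m and angle between the z axis of tablet_c and the z axis of tub, either way round below 0.15 rad)) and ((horizontal distance between tablet_a and pocket_2 below 0.007 m and z of tablet_a in the frame of pocket_2 between 0.008 and 0.0155 m and angle between the z axis of tablet_a and the z axis of tub, either way round below 0.15 rad) or (horizontal distance between tablet_b and pocket_2 below 0.007 m and z of tablet_b in the frame of pocket_2 between 0.008 and 0.0155 m and angle between the z axis of tablet_b and the z axis of tub, either way round below 0.15 rad) or (horizontal distance between tablet_c and pocket_2 below 0.007 m and z of tablet_c in the frame of pocket_2 between 0.008 and 0.0155 m and angle between the z axis of tablet_c and the z axis of tub, either way round below 0.15 rad)) and ((horizontal distance between tablet_a and pocket_3 below 0.007 m and z of tablet_a in the frame of pocket_3 between 0.008 and 0.0155 m and angle between the z axis of tablet_a and the z axis of tub, either way round below 0.15 rad) or (horizontal distance between tablet_b and pocket_3 below 0.007 m and z of tablet_b in the frame of pocket_3 between 0.008 and 0.0155 m and angle between the z axis of tablet_b and the z axis of tub, either way round below 0.15 rad) or (horizontal distance between tablet_c and pocket_3 below 0.007 m and z of tablet_c in the frame of pocket_3 between 0.008 and 0.0155 m and angle between the z axis of tablet_c and the z axis of tub, either way round below 0.15 rad))), for 0.2 s.
At the end, for the whole second after the job is handed in: each pocket holds one tablet at rest, its centre within 7 mm of the pocket's centre, lying flat (within 0.15 rad) and less than 3.5 mm off the pocket floor, and the lid is shut to within 5 mm of its stop (all of step 2 and value of joint lid below 0.005 m and linear speed of each of tablet_a, tablet_b, tablet_c below 0.02 m/s); the robot touches nothing.
It fails at once if the dispenser is moved by more than 30 mm or tipped (distance of dispenser from where it was at the start of the episode above 0.03 m or angle between dispenser's own z axis and vertical above 0.35 rad).
It fails at once if the bottle is moved by more than 30 mm or tipped (distance of bottle from where it was at the start of the episode above 0.03 m or angle between bottle's own z axis and vertical above 0.35 rad).
It fails at once if the funnel is moved by more than 30 mm or tipped (distance of funnel from where it was at the start of the episode above 0.03 m or angle between funnel's own z axis and vertical above 0.35 rad).
It fails at once if the clothes peg is moved by more than 30 mm (distance of peg from where it was at the start of the episode above 0.03 m).
It also fails if it takes over 72 s, if anything falls off the work surface, if the arm or the gripper's body presses on something with over 40 N, if the wrist force passes 120 N, or if a joint passes its speed limit or range.

### The arm

A 6-joint arm with a two-finger parallel gripper is mounted at the origin on the work surface. World frame = base frame: x ahead of the robot, y to its left, z up, the work surface at z = 0. Lengths are in m, angles in rad, forces in N, time in s.
With the tool pointing down it reaches from about 0.4 to 0.925 m from the base axis. Payload 3.4 kg.
Tool frame: the origin (TCP) lies midway between the tips of the shut fingers; the grasp point (between the pads) lies 19 mm behind it; z points along the fingers, y is the line along which they close (so a half turn about z gives the same grasp; the last joint's range is limited). The gripper opens to 85 mm and grips with 20 to 120 N. Pads are 22 mm wide; open, the fingers measure 114 mm over their backs; the gripper's body (76 mm by 85 mm) begins 54 mm behind the grasp point. The pads swing forward as they close: fully open they stand 13 mm farther back than shut.
Start: joints at [-1.411, 0.307, 1.506, -0, 1.328, -0.073], TCP at [0.133, -0.559, 0.231] pointing down, gripper open.
Joint ranges: [-3.12, 3.12], [-1.05, 2.28], [0.14, 2.33], [-1.42, 4.57], [0.1, 2.73], [-2.68, 2.68]. Speed limits (rad/s): [2.57, 2.57, 3.14, 3.14, 3.14, 3.14].

### API

Orientations are given as a rotation vector (axis times angle).
In Python, from station import arm gives the robot as it stands.
- The arm moves only by the shell command python3 -m jog 'ROWS'. ROWS is JSON, a list of rows, each a list of 7 numbers: the turn, a rotation vector about the tool's x, y, z in degrees, then the shift along the tool's x, y, z in cm, then the gripper command: -1 is shut, 1 is fully open, values between are in proportion. In form: [[rx, ry, rz, tx, ty, tz, jaw], ...]. A call has 1 to 5 rows; each row is the pose to reach, as a shift and turn from the pose commanded when the call began, along the tool's axes at that moment; what a row does not reach only later rows make up. A row lasts 1/10 s, in which the tool goes at most 50 mm and 8.59 degrees, less where a joint would pass 70% of its speed; a pose out of reach is approached as far as the arm can. A call with a gripper value outside its range is refused whole. The fingers move at their own pace and stop on an object; the grip force is fixed at half the most. Time passes only in rows, so rows that repeat a pose let the fingers close. It gives the time, the measured TCP pose, the force, the opening and the grip force at its end, in the units of the state.
- arm.sense(): the state, without advancing time (a new reading comes with each control period).
- arm.get_image(name): name is "scene" or "top" or "wrist"; returns the picture (384x512x3 uint8, blue, green, red); there is no depth.
- arm.get_calibration(name): a dict with "mtx" (3x3 intrinsics, pixels), "camera_from_world" (4x4, takes a point from world to camera coordinates). Camera axes: x right, y up, looking along -z (the intrinsics and any distortion apply to the point x, -y, -z); pixel columns grow to the right and rows downward; lengths in m; the calibration is good to about 2 mm. A picture is of the moment at which its call begins: read the wrist's pose just before it. get_calibration takes no time and is no camera call; for the wrist camera it gives the pose at the moment of the call.
- arm.job_done(): hands the job in; it is judged then, once.
Trained networks look in the newest picture that a camera, given by its name, has taken for a name from the list of things; names that differ only in an ending like _2 or _b are one class to them, and where a whole thing is asked for, a point or a joint stands for the part that bears it (a point fixed in the world has none). Each returns a list of dicts, best first, with "score" (0 to 1); they miss things now and then, are a little off and sometimes report something else, mostly with a low value. They report only what shows in the picture. A call takes as long as a camera call. They do not tell look-alikes from the thing itself.
- arm.boxes_of(label, camera): "pixel" ([column, row] in pixels, amid what is visible of it).
- arm.regions_of(label, camera): "region" (384x512 bool, what is visible of it) and "pixel" ([column, row] in pixels, amid what is visible of it).
The state is a dict: "t": time; "joint_pos": joint angles; "qvel": joint speeds; "joint_torque": joint torques, N m; "eef_pos": TCP position; "tool_rot": TCP orientation; "force": force on the tool from outside, world axes, zero at the start; "torque": the same for the moment, N m; "finger_gap": finger opening in m; "finger_force": force on a finger pad.
Only numpy, scipy, OpenCV 4.12 (cv2) and the standard library are available. Lean on these libraries where they do the work, as an engineer would, in place of code of your own. Each camera call takes 0.05 s, during which the arm holds its last target. There are 200 camera calls.

## Working session

There is one attempt and no reset: what is moved stays moved. The work goes in short steps, Python scripts to look and compute and a shell command to move; the robot and the scene stay as the last step left them, time stands still between calls to the robot, and variables do not carry over. Pictures are saved under pics/ and viewed, at most 10 in all, crops included, and the job is handed in when it is done.

```bash
mkdir -p pics
cat > h.py <<'E'
import numpy as np, cv2
from scipy.spatial.transform import Rotation as R
from station import arm
def ray(cam,px,z,C=None):
    "world point on plane z seen at pixel"
    C=C or arm.get_calibration(cam); K=np.array(C["mtx"]); T=np.array(C["camera_from_world"])
    d=np.linalg.inv(K)@[px[0],px[1],1]; d=np.array([d[0],-d[1],-d[2]])
    Rw=T[:3,:3].T; o=-Rw@T[:3,3]; d=Rw@d
    return o+d*(z-o[2])/d[2]
def proj(cam,p,C=None):
    C=C or arm.get_calibration(cam); K=np.array(C["mtx"]); T=np.array(C["camera_from_world"])
    c=T[:3,:3]@np.array(p)+T[:3,3]; q=K@[c[0],-c[1],-c[2]]; return q[:2]/q[2]
def pose():
    s=arm.sense(); return np.array(s["eef_pos"]),R.from_rotvec(s["tool_rot"]),s
def to(p,yaw=None):
    "shift (cm, tool axes) from the present TCP to world p"
    e,r,s=pose(); print("t",s["t"],"tcp",e.round(4),"R",r.as_matrix().round(3).tolist(),"d_cm",(r.inv().apply(np.array(p)-e)*100).round(2))
E
python3 - <<'E'
from h import *
np.set_printoptions(suppress=True,precision=4)
ims=[]
for cam in("top","scene"):
    im=arm.get_image(cam);ims.append(im)
    cv2.imwrite(f"pics/{cam}0.png",im)
    C=arm.get_calibration(cam);T=np.array(C["camera_from_world"]);print(cam,"cam at",-T[:3,:3].T@T[:3,3],"look",-T[2,:3])
    for l,z in(("tablet_a",.024),("lid_grip",.071),("tub",.05),("peg",.011),("funnel",.1),("dispenser",.2),("bottle",.2)):
        for d in arm.boxes_of(l,cam)[:7]: print(l,np.round(d["pixel"]),round(d["score"],2),ray(cam,d["pixel"],z,C)[:2])
print(arm.sense())
E
```

```text
top cam at [0.4113 0.0062 1.4986] look [ 0.1055 -0.0108 -0.9944]
tablet_a [355. 201.] 0.66 [ 0.5274 -0.3862]
tablet_a [335. 207.] 0.51 [ 0.5054 -0.3102]
tablet_a [358. 178.] 0.49 [ 0.6114 -0.4002]
tablet_a [314. 168.] 0.47 [ 0.6496 -0.2399]
tablet_a [347. 222.] 0.45 [ 0.4487 -0.354 ]
tablet_a [225. 186.] 0.41 [0.5864 0.0866]
lid_grip [222. 187.] 0.94 [0.5788 0.0942]
tub [227. 186.] 0.98 [0.5854 0.0808]
tub [108. 251.] 0.69 [0.3589 0.4996]
peg [284. 132.] 0.39 [ 0.7883 -0.1316]
peg [315. 167.] 0.34 [ 0.6566 -0.2433]
funnel [114. 176.] 0.92 [0.6168 0.4673]
dispenser [108. 218.] 0.94 [0.468  0.4488]
dispenser [226. 186.] 0.68 [0.5658 0.0754]
dispenser [315. 167.] 0.66 [ 0.6231 -0.2138]
bottle [111. 249.] 0.65 [0.3704 0.4376]
bottle [315. 167.] 0.39 [ 0.6241 -0.2122]
scene cam at [ 0.9635 -0.5953  1.061 ] look [-0.3368  0.4919 -0.8029]
tablet_a [204. 286.] 0.67 [ 0.5863 -0.3269]
tablet_a [196. 312.] 0.57 [ 0.615  -0.4014]
tablet_a [154. 319.] 0.55 [ 0.53   -0.4787]
tablet_a [235. 277.] 0.53 [ 0.6473 -0.2566]
tablet_a [178. 296.] 0.44 [ 0.5418 -0.3919]
tablet_a [187. 272.] 0.44 [ 0.5159 -
[... 199 characters left out ...]
0849]
funnel [300.  91.] 0.28 [0.4343 0.5142]
dispenser [301.  92.] 0.87 [0.4946 0.396 ]
dispenser [277. 191.] 0.58 [ 0.652  -0.0322]
dispenser [280.  87.] 0.5 [0.4148 0.3812]
bottle [281.  84.] 0.61 [0.4102 0.3953]
{'t': 0.8, 'joint_pos': array([-1.4105,  0.3067,  1.5064, -0.    ,  1.3284, -0.0735]), 'qvel': array([ 0.001 , -0.0001,  0.0019, -0.0011,  0.001 ,  0.0021]), 'joint_torque': array([ -0.0002, -45.7401, -25.2328,  -0.0002,   0.0007,  -0.    ]), 'eef_pos': array([ 0.1332, -0.5594,  0.2314]), 'tool_rot': array([ 3.1201,  0.3664, -0.    ]), 'force': array([-0.9194, -0.3515,  1.0817]), 'torque': array([-0.0367,  0.0031,  0.0194]), 'finger_force': 0.0, 'finger_gap': 0.08544339858930361}
```

View pics/top0.png

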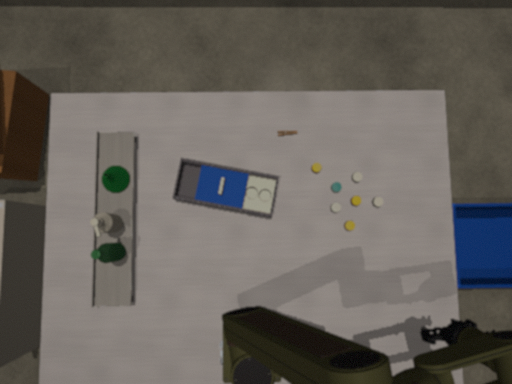

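View pics/scene0.png

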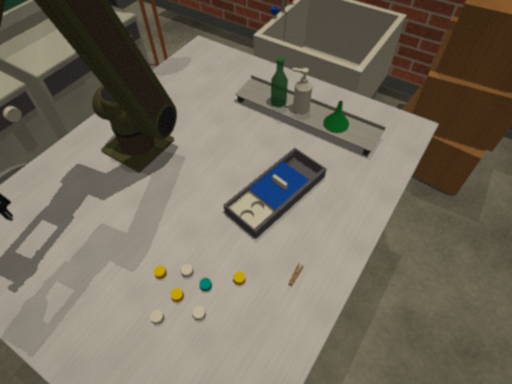

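The top view shows yellow tablets at (317,168), (356,201) and (350,226). The look-alikes are turquoise at (336,187) and white at (357,177), (336,208) and (378,202). The tub is at (227,188), with the white insert on its right and the lid grip at (222,187). The scene view agrees, with yellow at (160,272), (177,295) and (239,278). I choose the three yellow ones.

Run:
```python
from h import *
np.set_printoptions(suppress=True,precision=4)
for cam in("top","scene"):
    im=cv2.imread(f"pics/{cam}0.png");h=cv2.cvtColor(im,cv2.COLOR_BGR2HSV)
    m=cv2.inRange(h,(18,150,100),(35,255,255))
    n,_,st,ce=cv2.connectedComponentsWithStats(m)
    for s,c in zip(st[1:],ce[1:]):
        if s[4]>15: print(cam,"yellow",c,s[4],ray(cam,c,.018 if cam=="scene" else .022)[:2])
    rg=[r for r in arm.regions_of("tub",cam)][0]
    m=rg["region"].astype(np.uint8); cs=max(cv2.findContours(m,0,2)[0],key=cv2.contourArea)
    w=np.array([ray(cam,p[0],.05)[:2] for p in cs],np.float32)
    print(cam,"tub rect",cv2.minAreaRect(w))
    mb=cv2.inRange(h,(108,150,60),(125,255,255))&(m*255)
    cs=max(cv2.findContours(mb,0,2)[0],key=cv2.contourArea)
    w=np.array([ray(cam,p[0],.045)[:2] for p in cs],np.float32);print("lid rect",cv2.minAreaRect(w))
im=cv2.imread("pics/scene0.png")[255:330,140:250]
cv2.imwrite("pics/crop.png",cv2.resize(im,None,fx=5,fy=5,interpolation=cv2.INTER_CUBIC))
```

```text
top yellow [315.1795 167.9487] 39 [ 0.6501 -0.2434]
top yellow [355.4821 200.3929] 56 [ 0.5287 -0.3871]
top yellow [349.5102 225.2857] 49 [ 0.4386 -0.3617]
top tub rect ((0.5829002261161804, 0.08685257285833359), (0.3591969609260559, 0.15399307012557983), 78.74805450439453)
lid rect ((0.5850009322166443, 0.10085002332925797), (0.16974510252475739, 0.1240348368883133), 78.91151428222656)
scene yellow [159.3717 271.3186] 113 [ 0.4423 -0.3624]
scene yellow [238.9646 277.4602] 113 [ 0.6567 -0.2484]
scene yellow [176.4435 294.0806] 124 [ 0.5326 -0.3893]
scene tub rect ((0.5898270010948181, 0.07347725331783295), (0.3780653774738312, 0.17207308113574982), 78.53825378417969)
lid rect ((0.58449786901474, 0.10079549998044968), (0.17488056421279907, 0.12359478324651718), 78.63764190673828)
```

View pics/crop.png

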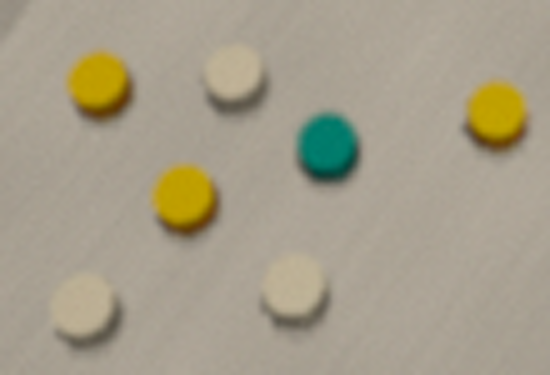

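The crop confirms three yellow tablets with an orange band at (100,82), (185,197) and (497,112). The other four are white or turquoise. I'll move over the tablets first, lining the tool up with the tub's axes.

```bash
python3 -m jog '[[0,0,24.7,21,-5,0,1],[0,0,24.7,21,-5,0,1],[0,0,24.7,21,-5,0,1],[0,0,24.7,21,-5,0,1],[0,0,24.7,21,-5,0,1]]'
python3 -m jog '[[0,0,0,17,-13,0,1],[0,0,0,17,-13,0,1],[0,0,0,17,-13,0,1],[0,0,0,17,-13,0,1],[0,0,0,17,-13,0,1]]'
python3 - <<'E'
from h import *
to([.585,.101,.2])
C=arm.get_calibration("wrist");T=np.array(C["camera_from_world"]);print("cam",-T[:3,:3].T@T[:3,3],"look",-T[2,:3])
im=arm.get_image("wrist");cv2.imwrite("pics/w1.png",im)
h=cv2.cvtColor(im,cv2.COLOR_BGR2HSV);m=cv2.inRange(h,(18,150,100),(35,255,255))
n,_,st,ce=cv2.connectedComponentsWithStats(m)
for s,c in zip(st[1:],ce[1:]):
    if s[4]>50: print(c,s,ray("wrist",c,.022))
E
```

```text
t: 1.4
eef_pos: [0.3288, -0.4601, 0.2314]
tool_rot: [-3.126, 0.307, -0.002]
force: [-0.8, 0.0, 0.1]
finger_gap: 0.0853
finger_force: 0.0
t: 1.9
eef_pos: [0.5226, -0.3653, 0.2312]
tool_rot: [-3.126, 0.303, -0.004]
force: [-0.6, -0.2, 0.1]
finger_gap: 0.0854
finger_force: 0.0
t 1.9 tcp [ 0.5226 -0.3653  0.2312] R [[0.981, -0.192, 0.003], [-0.192, -0.981, 0.001], [0.002, -0.001, -1.0]] d_cm [ -2.83 -46.96   3.17]
cam [ 0.59994778 -0.3806818   0.37339941] look [-0.29703356  0.05917689 -0.95303156]
[139.05761317  79.26337449] [124  64  30  32 729] [ 0.65708624 -0.24772556  0.022     ]
[274.39473684 157.79649123] [262 145  26  27 570] [ 0.5347358  -0.38819924  0.022     ]
[266.9375     225.83564815] [255 215  25  23 432] [ 0.44320468 -0.36153193  0.022     ]
```

View pics/w1.png

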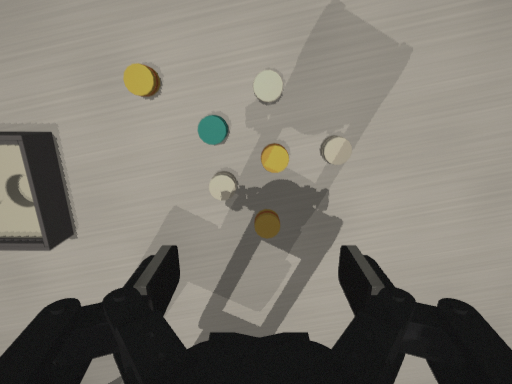

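The wrist view shows yellow tablets at (139,79), (274,158) and (267,226), and the tub at left. Next I go to the lid and measure it.

```bash
python3 -m jog '[[0,0,0,-1.5,-23.5,0,1],[0,0,0,-1.5,-23.5,0,1],[0,0,0,-1.5,-23.5,0,1],[0,0,0,-1.5,-23.5,0,1],[0,0,0,-1.5,-23.5,0,1]]' >/dev/null
python3 -m jog '[[0,0,0,-1.5,-23.5,0,1],[0,0,0,-1.5,-23.5,0,1],[0,0,0,-1.5,-23.5,0,1],[0,0,0,-1.5,-23.5,0,1],[0,0,0,-1.5,-23.5,0,1]]'
python3 - <<'E'
from h import *
C=arm.get_calibration("wrist")
im=arm.get_image("wrist");cv2.imwrite("pics/w2.png",im)
h=cv2.cvtColor(im,cv2.COLOR_BGR2HSV)
mb=cv2.inRange(h,(105,130,40),(128,255,255))
cs=max(cv2.findContours(mb,0,2)[0],key=cv2.contourArea)
w=np.array([ray("wrist",p[0],.045,C)[:2] for p in cs],np.float32);print("lid rect",cv2.minAreaRect(w), cv2.boundingRect(cs))
for d in arm.regions_of("lid_grip","wrist")[:2]:
    print(d["pixel"],d["score"],ray("wrist",d["pixel"],.071,C),d["region"].sum())
to([.585,.101,.05])
E
```

```text
t: 2.95
eef_pos: [0.5803, 0.1002, 0.2315]
tool_rot: [3.126, -0.309, -0.0]
force: [0.8, -0.4, -0.5]
finger_gap: 0.0853
finger_force: 0.0
lid rect ((0.5872672200202942, 0.10643862187862396), (0.1728687584400177, 0.1272975653409958), 78.74148559570312) (180, 115, 146, 104)
[256.1, 166.7] 0.65 [0.59514584 0.09995867 0.071     ] 14808
t 3.05 tcp [0.5807 0.1019 0.2313] R [[0.981, -0.192, 0.0], [-0.192, -0.981, 0.001], [0.0, -0.001, -1.0]] d_cm [ 0.44  0.02 18.13]
```

View pics/w2.png

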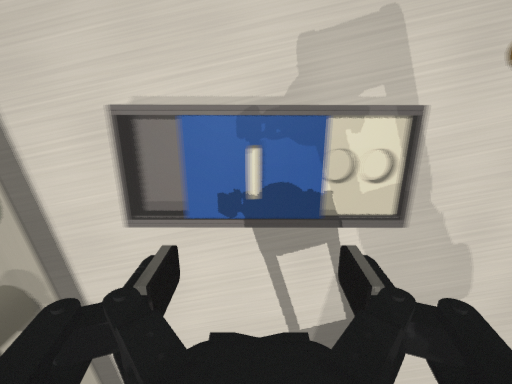

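The lid grip bar is at about (254,172). Pockets 1 and 2 are clear at (377,165) and (340,165), while pocket 3 is covered. The arm was still settling in that picture, so I re-measure the bar.

```bash
cat >> h.py <<'E'
def bar(save=None):
    arm.get_image("wrist"); C=arm.get_calibration("wrist"); im=arm.get_image("wrist")
    if save: cv2.imwrite(save,im)
    h=cv2.cvtColor(im,cv2.COLOR_BGR2HSV)
    mb=cv2.inRange(h,(105,130,40),(128,255,255))
    cs=max(cv2.findContours(mb,0,2)[0],key=cv2.contourArea)
    hull=np.zeros_like(mb);cv2.drawContours(hull,[cv2.convexHull(cs)],0,255,-1);hull=cv2.erode(hull,np.ones((7,7)))
    m=hull&cv2.inRange(h,(0,0,110),(60,90,255))
    b=max(cv2.findContours(m,0,2)[0],key=cv2.contourArea)
    w=np.array([ray("wrist",p[0],.071,C)[:2] for p in b],np.float32)
    l=np.array([ray("wrist",p[0],.045,C)[:2] for p in cs],np.float32)
    print("bar px",cv2.boundingRect(b),"at z.071:",cv2.minAreaRect(w),"lid",cv2.minAreaRect(l))
E
python3 - <<'E'
from h import *
bar(); to([.585,.101,.05])
E
```

```text
bar px (252, 146, 11, 53) at z.071: ((0.5882354378700256, 0.09953589737415314), (0.011260812170803547, 0.05977560207247734), 78.4694595336914) lid ((0.586331844329834, 0.10054261982440948), (0.17324388027191162, 0.12721304595470428), 78.86995697021484)
t 3.15 tcp [0.5802 0.0982 0.2312] R [[0.981, -0.195, -0.001], [-0.195, -0.981, -0.001], [-0.0, 0.001, -1.0]] d_cm [ 0.42 -0.4  18.12]
```

```bash
python3 -m jog '[[0,0,0,0.7,-0.3,8,1],[0,0,0,0.7,-0.3,12,1],[0,0,0,0.7,-0.3,15,1],[0,0,0,0.7,-0.3,17.8,1],[0,0,0,0.7,-0.3,17.8,1]]'
python3 -m jog '[[0,0,0,0,0,0,-1],[0,0,0,0,0,0,-1],[0,0,0,0,0,0,-1],[0,0,0,0,0,0,-1],[0,0,0,0,0,0,-1]]'
```

```text
t: 3.65
eef_pos: [0.5839, 0.0974, 0.0489]
tool_rot: [3.123, -0.313, -0.016]
force: [-1.3, -0.1, 0.0]
finger_gap: 0.0855
finger_force: 0.0
t: 4.15
eef_pos: [0.5889, 0.1006, 0.0546]
tool_rot: [-3.126, 0.309, -0.004]
force: [0.4, -0.8, -0.2]
finger_gap: 0.0125
finger_force: 0.3
```

```bash
python3 -m jog '[[0,0,0,0,0,0,-1],[0,0,0,0,-1.5,0,-1],[0,0,0,0,-3,0,-1],[0,0,0,0,-4.5,0,-1],[0,0,0,0,-6,0,-1]]'
python3 -m jog '[[0,0,0,0,-0.3,0,-1],[0,0,0,0,-0.6,0,-1],[0,0,0,0,-0.8,0,-1],[0,0,0,0,-0.8,0,-1],[0,0,0,0,-0.8,0,-1]]'
python3 -m jog '[[0,0,0,0,-0.2,0,-1],[0,0,0,0,-0.4,0,-1],[0,0,0,0,-0.4,0,-1],[0,0,0,0,-0.4,0,-1]]'
```

```text
t: 4.65
eef_pos: [0.6008, 0.1593, 0.0547]
tool_rot: [3.126, -0.309, 0.003]
force: [-0.5, -2.8, 5.5]
finger_gap: 0.0105
finger_force: 60.0
t: 5.15
eef_pos: [0.6024, 0.1674, 0.0548]
tool_rot: [-3.126, 0.309, -0.004]
force: [-0.0, 0.3, 5.6]
finger_gap: 0.0107
finger_force: 60.0
t: 5.55
eef_pos: [0.6028, 0.1692, 0.0547]
tool_rot: [3.124, -0.308, 0.003]
force: [-0.7, -5.3, 6.8]
finger_gap: 0.0103
finger_force: 60.2
```

```bash
python3 -m jog '[[0,0,0,0,-0.3,0,-1],[0,0,0,0,-0.3,0,-1],[0,0,0,0,-0.3,0,-1]]'
```

```text
t: 5.85
eef_pos: [0.6028, 0.1693, 0.0547]
tool_rot: [3.12, -0.306, 0.001]
force: [-1.4, -13.3, 9.9]
finger_gap: 0.0106
finger_force: 60.6
```

The lid is at its back stop: the force rose with no motion. I release it, lift, and look at the pockets.

```bash
python3 -m jog '[[0,0,0,0,0.4,0,-1],[0,0,0,0,0.4,0,1],[0,0,0,0,0.4,0,1],[0,0,0,0,0.4,0,1],[0,0,0,0,0.4,0,1]]'
python3 -m jog '[[0,0,0,0,0,-5,1],[0,0,0,0,5,-10,1],[0,0,0,0,9,-14,1],[0,0,0,0,14,-17,1],[0,0,0,0,18,-17,1]]'
python3 -m jog '[[0,0,0,-4,0,0,1],[0,0,0,-4,0,0,1],[0,0,0,-4,0,0,1],[0,0,0,-4,0,0,1]]'
cat >> h.py <<'E'
def wim(save=None):
    arm.get_image("wrist"); C=arm.get_calibration("wrist"); im=arm.get_image("wrist")
    if save: cv2.imwrite(save,im)
    return im,C
E
python3 - <<'E'
from h import *
np.set_printoptions(suppress=True,precision=4)
im,C=wim("pics/w3.png")
g=cv2.cvtColor(im,cv2.COLOR_BGR2GRAY)
# predicted pocket mouths from rough tub pose
c=np.array([.5862,.0859]);u=np.array([.195,.981]);u/=np.linalg.norm(u)
v=im.copy()
for y in(-.144,-.094,-.044):
    q=c+u*y
    a=np.linspace(0,6.283,40)
    pts=np.array([proj("wrist",[q[0]+.0225*np.cos(t),q[1]+.0225*np.sin(t),.026],C) for t in a])
    cv2.polylines(v,[np.round(pts*8).astype(int)],True,(0,0,255),1,cv2.LINE_AA,3); print(q,pts.mean(0))
for s in((1,1),(1,-1),(-1,-1),(-1,1)):pass
e=np.array([u[1],-u[0]]);rect=np.array([proj("wrist",[*(c+e*.075*a+u*.18*b),.05],C) for a,b in((1,1),(1,-1),(-1,-1),(-1,1))])
cv2.polylines(v,[np.round(rect*8).astype(int)],True,(0,255,0),1,cv2.LINE_AA,3)
cv2.imwrite("pics/w3b.png",v)
E
```

```text
t: 6.35
eef_pos: [0.602, 0.1703, 0.053]
tool_rot: [3.126, -0.309, -0.001]
force: [0.2, -0.3, 1.1]
finger_gap: 0.068
finger_force: 0.0
t: 6.85
eef_pos: [0.5724, 0.0134, 0.2204]
tool_rot: [-3.126, 0.306, -0.009]
force: [0.6, -1.4, 0.0]
finger_gap: 0.0856
finger_force: 0.0
t: 7.25
eef_pos: [0.5325, 0.022, 0.2173]
tool_rot: [-3.126, 0.308, -0.002]
force: [0.9, -0.5, 0.1]
finger_gap: 0.0853
finger_force: 0.0
[ 0.5581 -0.0553] [317.9393 139.9021]
[ 0.5679 -0.0063] [276.0128 139.8844]
[0.5776 0.0427] [234.0879 139.8666]
```

View pics/w3b.png

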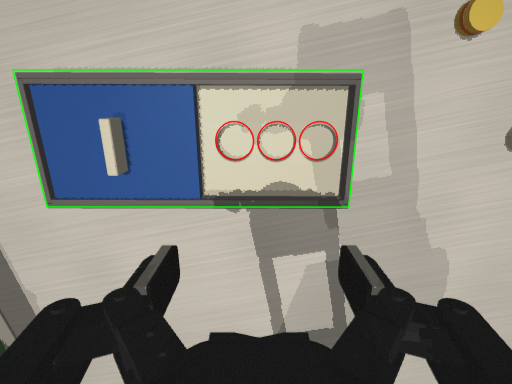

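The overlay of the rim and pocket mouths fits, so the tub centre is (0.586,0.086) with +y along (0.195,0.981). The lid is fully back. Next I turn the tool a quarter so it closes along tub x, which needs a check of the joint 6 range.

Run:
```python
from h import *
e,r,s=pose();print(s["joint_pos"].round(3))
to([.657,-.248,.12]);to([.6,-.1,.2])
```

```text
[-0.038  0.26   1.614  0.     1.267  1.729]
t 7.35 tcp [0.5328 0.0221 0.2171] R [[0.981, -0.195, 0.001], [-0.195, -0.981, -0.0], [0.001, -0.0, -1.0]] d_cm [17.44 24.07  9.71]
t 7.35 tcp [0.5328 0.0221 0.2171] R [[0.981, -0.195, 0.001], [-0.195, -0.981, -0.0], [0.001, -0.0, -1.0]] d_cm [ 8.97 10.66  1.71]
```

```bash
python3 -m jog '[[0,0,-42,16,18,0,0.4],[0,0,-42,16,18,0,0.4],[0,0,-42,16,18,0,0.4],[0,0,-42,16,18,0,0.4],[0,0,-42,16,18,0,0.4]]' >/dev/null
python3 -m jog '[[0,0,-42,0,0,0,0.4],[0,0,-42,0,0,0,0.4],[0,0,-42,0,0,0,0.4],[0,0,-42,0,0,0,0.4],[0,0,-42,0,0,0,0.4]]' >/dev/null
python3 -m jog '[[0,0,-6,0,0,0,0.4],[0,0,-6,0,0,0,0.4],[0,0,-6,0,0,0,0.4]]'
cat >> h.py <<'E'
def tabs():
    im,C=wim(); h=cv2.cvtColor(im,cv2.COLOR_BGR2HSV); m=cv2.inRange(h,(15,120,60),(35,255,255))
    n,_,st,ce=cv2.connectedComponentsWithStats(m)
    for s,c in zip(st[1:],ce[1:]):
        if s[4]>100: p=ray("wrist",c,.021,C);print(c.round(),s[4],p.round(4));to([p[0],p[1],.006])
E
python3 -c "from h import *;tabs()"
```

```text
t: 8.65
eef_pos: [0.6539, -0.186, 0.2166]
tool_rot: [-2.431, -1.989, 0.0]
force: [-0.0, -0.9, -0.3]
finger_gap: 0.0599
finger_force: 0.0
[269. 214.] 608 [ 0.6569 -0.245   0.021 ]
t 8.75 tcp [ 0.6537 -0.1861  0.2168] R [[0.197, 0.98, -0.0], [0.98, -0.197, 0.0], [0.0, -0.0, -1.0]] d_cm [-5.71  1.49 21.08]
[206. 315.] 448 [ 0.5339 -0.3865  0.021 ]
t 8.75 tcp [ 0.6537 -0.1861  0.2168] R [[0.197, 0.98, -0.0], [0.98, -0.197, 0.0], [0.0, -0.0, -1.0]] d_cm [-22.01  -7.78  21.09]
```

```bash
python3 -m jog '[[0,0,0,-5.9,1.5,4,0.4],[0,0,0,-5.9,1.5,9,0.4],[0,0,0,-5.9,1.5,14,0.4],[0,0,0,-5.9,1.5,17.5,0.4],[0,0,0,-5.9,1.5,17.5,0.4]]' >/dev/null
python3 -m jog '[[0,0,0,0,0,2,0.4],[0,0,0,0,0,3.4,0.4],[0,0,0,0,0,3.4,0.4],[0,0,0,0,0,3.4,0.4]]'
python3 -m jog '[[0,0,0,0,0,0,-1],[0,0,0,0,0,0,-1],[0,0,0,0,0,0,-1],[0,0,0,0,0,0,-1],[0,0,0,0,0,0,-1]]'
```

```text
t: 9.65
eef_pos: [0.6573, -0.2472, 0.0098]
tool_rot: [2.428, 1.991, 0.001]
force: [0.5, 0.2, 0.2]
finger_gap: 0.0596
finger_force: 0.0
t: 10.15
eef_pos: [0.6577, -0.2475, 0.0104]
tool_rot: [2.427, 1.99, 0.003]
force: [0.2, 0.2, 6.1]
finger_gap: 0.0334
finger_force: 59.8
```

```bash
python3 -m jog '[[0,0,0,0,0,-4,-1],[0,0,0,3,-1,-8,-1],[0,0,0,8,-4,-10,-1],[0,0,0,12,-6,-10,-1],[0,0,0,17,-8,-10,-1]]'
python3 -m jog '[[0,0,0,9.5,-5.5,0,-1],[0,0,0,9.5,-5.5,0,-1],[0,0,0,9.5,-5.5,0,-1],[0,0,0,9.5,-5.5,0,-1],[0,0,0,9.5,-5.5,0,-1]]'
python3 - <<'E'
from h import *
wim("pics/w4.png");to([.5776,.0427,.024])
E
```

```text
t: 10.65
eef_pos: [0.6132, -0.074, 0.1102]
tool_rot: [2.429, 1.988, 0.003]
force: [0.6, 0.2, -0.2]
finger_gap: 0.0335
finger_force: 59.8
t: 11.15
eef_pos: [0.5789, 0.0284, 0.1086]
tool_rot: [2.428, 1.991, 0.001]
force: [-0.2, -1.0, -0.6]
finger_gap: 0.0336
finger_force: 59.8
t 11.25 tcp [0.5791 0.0275 0.1084] R [[0.197, 0.98, 0.001], [0.98, -0.197, -0.001], [-0.0, 0.001, -1.0]] d_cm [ 1.46 -0.46  8.43]
```

View pics/w4.png

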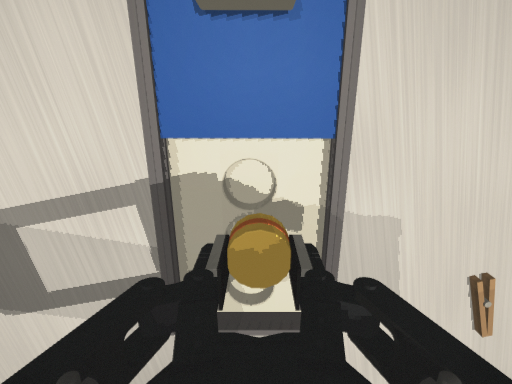

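The tablet is held level at (258,255), with pocket 3 just ahead at (249,185). I check both against the model before lowering.

Run:
```python
from h import *
C=arm.get_calibration("wrist");im=cv2.imread("pics/w4.png")
h=cv2.cvtColor(im,cv2.COLOR_BGR2HSV);m=cv2.inRange(h,(18,120,60),(35,255,255))
b=max(cv2.findContours(m,0,2)[0],key=cv2.contourArea);print("tab",cv2.minEnclosingCircle(b))
(c,r)=cv2.minEnclosingCircle(b);print(ray("wrist",c,.122,C),pose()[0])
print("pocket px",proj("wrist",[.5776,.0427,.026],C),"seen",ray("wrist",(249.5,184.5),.026,C))
g=cv2.GaussianBlur(cv2.cvtColor(im,cv2.COLOR_BGR2GRAY),(3,3),0)[140:230,190:310]
print(cv2.HoughCircles(g,cv2.HOUGH_GRADIENT,1,30,param1=60,param2=12,minRadius=22,maxRadius=32))
```

```text
tab ((258.58026123046875, 255.98846435546875), 33.637535095214844)
[0.58068965 0.03012999 0.122     ] [0.57911974 0.02750776 0.1083552 ]
pocket px [251.90450314 184.81320568] seen [0.57566639 0.0433693  0.026     ]
[[[59.5 43.5 26.8]]]
```

```bash
python3 -m jog '[[0,0,0,1.35,-0.6,0,-1],[0,0,0,1.35,-0.6,4,-1],[0,0,0,1.35,-0.6,6.5,-1],[0,0,0,1.35,-0.6,6.5,-1],[0,0,0,1.35,-0.6,6.5,-1]]'
python3 -m jog '[[0,0,0,0,0,0.6,-1],[0,0,0,0,0,1.2,-1],[0,0,0,0,0,1.7,-1],[0,0,0,0,0,1.7,-1],[0,0,0,0,0,1.7,-1]]'
```

```text
t: 11.75
eef_pos: [0.5747, 0.0433, 0.0429]
tool_rot: [-2.43, -1.99, 0.001]
force: [-0.5, -0.4, -0.3]
finger_gap: 0.0333
finger_force: 59.8
t: 12.25
eef_pos: [0.5748, 0.0435, 0.0262]
tool_rot: [-2.429, -1.992, 0.0]
force: [0.0, -0.7, -0.2]
finger_gap: 0.0335
finger_force: 59.8
```

```bash
python3 -m jog '[[0,0,0,0,0,0.3,-1],[0,0,0,0,0,0.3,-1],[0,0,0,0,0,0.3,-1]]'
python3 -m jog '[[0,0,0,0,0,0,0.2],[0,0,0,0,0,0,0.2],[0,0,0,0,0,0,0.2]]'
python3 -m jog '[[0,0,0,0,0,-3,0.2],[0,0,0,0,0,-7,0.2],[0,0,0,0,0,-10,0.3],[0,0,0,0,0,-10,0.4],[0,0,0,0,0,-10,0.4]]'
python3 - <<'E'
from h import *
wim("pics/w5.png");to([.535,-.3875,.13])
E
```

```text
t: 12.55
eef_pos: [0.5753, 0.0434, 0.0252]
tool_rot: [2.428, 1.991, 0.002]
force: [-3.2, 0.1, 12.7]
finger_gap: 0.0336
finger_force: 71.2
t: 12.85
eef_pos: [0.5748, 0.0434, 0.023]
tool_rot: [2.429, 1.992, 0.0]
force: [1.0, 0.6, 0.5]
finger_gap: 0.0514
finger_force: 0.0
t: 13.35
eef_pos: [0.5751, 0.0434, 0.1236]
tool_rot: [2.429, 1.991, 0.002]
force: [-1.0, 0.2, -1.2]
finger_gap: 0.0596
finger_force: 0.0
t 13.45 tcp [0.5736 0.0434 0.1218] R [[0.196, 0.981, -0.003], [0.981, -0.196, -0.0], [-0.001, -0.003, -1.0]] d_cm [-43.01   4.66  -0.8 ]
```

View pics/w5.png

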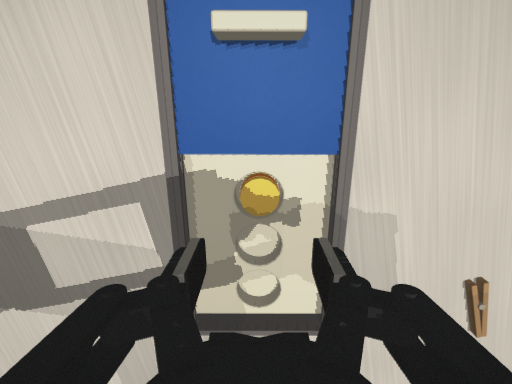

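The tablet lies in pocket 3 at (260,195), and pockets 2 and 1 at (259,243) and (258,287) are empty. Next is the middle yellow tablet.

```bash
python3 -m jog '[[0,0,0,-21,2.3,-4,0.4],[0,0,0,-21,2.3,-4,0.4],[0,0,0,-21,2.3,-4,0.4],[0,0,0,-21,2.3,-4,0.4],[0,0,0,-21,2.3,-4,0.4]]' >/dev/null
python3 -m jog '[[0,0,0,-19,2.3,0,0.4],[0,0,0,-19,2.3,0,0.4],[0,0,0,-19,2.3,0,0.4],[0,0,0,-19,2.3,0,0.4],[0,0,0,-19,2.3,0,0.4]]'
python3 -c "from h import *;tabs()"
```

```text
t: 14.45
eef_pos: [0.5406, -0.3629, 0.161]
tool_rot: [-2.434, -1.986, 0.003]
force: [0.2, 0.3, -0.1]
finger_gap: 0.0603
finger_force: 0.0
[170. 201.] 894 [ 0.4433 -0.36    0.021 ]
t 14.55 tcp [ 0.5405 -0.3577  0.161 ] R [[0.198, 0.98, -0.003], [0.98, -0.198, 0.003], [0.002, -0.003, -1.0]] d_cm [-2.19 -9.43 15.52]
[256. 207.] 888 [ 0.5334 -0.3857  0.021 ]
t 14.55 tcp [ 0.5405 -0.3577  0.161 ] R [[0.198, 0.98, -0.003], [0.98, -0.198, 0.003], [0.002, -0.003, -1.0]] d_cm [-2.93 -0.09 15.49]
```

```bash
python3 -m jog '[[0,0,0,-2.9,0,4,0.4],[0,0,0,-2.9,0,8,0.4],[0,0,0,-2.9,0,11.5,0.4],[0,0,0,-2.9,0,11.5,0.4],[0,0,0,-2.9,0,11.5,0.4]]' 
python3 -c "from h import *;to([.534,-.3873,.01])"
```

```text
t: 15.05
eef_pos: [0.5356, -0.384, 0.0474]
tool_rot: [-2.425, -1.992, 0.0]
force: [-0.3, 0.8, 1.5]
finger_gap: 0.0601
finger_force: 0.0
t 15.05 tcp [ 0.5356 -0.384   0.0474] R [[0.194, 0.981, -0.002], [0.981, -0.194, 0.002], [0.002, -0.003, -1.0]] d_cm [-0.36 -0.08  3.74]
```

```bash
python3 -m jog '[[0,0,0,-0.3,-0.1,2,0.4],[0,0,0,-0.3,-0.1,3.7,0.4],[0,0,0,-0.3,-0.1,3.7,0.4],[0,0,0,-0.3,-0.1,3.7,0.4]]' 
python3 -m jog '[[0,0,0,0,0,0,-1],[0,0,0,0,0,0,-1],[0,0,0,0,0,0,-1],[0,0,0,0,0,0,-1],[0,0,0,0,0,0,-1]]'
python3 -m jog '[[0,0,0,0,0,-4,-1],[0,0,0,0,0,-8,-1],[0,0,0,5,0,-10,-1],[0,0,0,10,0,-10,-1],[0,0,0,14,0,-10,-1]]'
python3 -c "from h import *;to([.5652,-.0056,.11])"
```

```text
t: 15.45
eef_pos: [0.5355, -0.3892, 0.0132]
tool_rot: [2.427, 1.991, 0.001]
force: [0.4, 0.1, -0.1]
finger_gap: 0.0598
finger_force: 0.0
t: 15.95
eef_pos: [0.5355, -0.3897, 0.0135]
tool_rot: [2.427, 1.99, 0.001]
force: [-0.7, 1.0, 6.4]
finger_gap: 0.0331
finger_force: 59.0
t: 16.45
eef_pos: [0.5627, -0.2507, 0.1136]
tool_rot: [2.428, 1.988, 0.003]
force: [1.2, 0.5, -1.2]
finger_gap: 0.0329
finger_force: 59.6
t 16.45 tcp [ 0.5627 -0.2507  0.1136] R [[0.197, 0.98, 0.004], [0.98, -0.197, -0.001], [-0.001, 0.004, -1.0]] d_cm [24.08 -4.6   0.32]
```

```bash
python3 -m jog '[[0,0,0,22.5,-4.5,0,-1],[0,0,0,22.5,-4.5,0,-1],[0,0,0,22.5,-4.5,0,-1],[0,0,0,22.5,-4.5,0,-1],[0,0,0,22.5,-4.5,0,-1]]'
cat >> h.py <<'E'
def held(top,pk):
    "held tablet top centre vs pocket, in tool axes; top: tablet top above the TCP"
    im,C=wim(); h=cv2.cvtColor(im,cv2.COLOR_BGR2HSV);m=cv2.inRange(h,(18,120,60),(35,255,255))
    b=max(cv2.findContours(m,0,2)[0],key=cv2.contourArea);c,r=cv2.minEnclosingCircle(b)
    e,ro,s=pose();p=ray("wrist",c,e[2]+top,C);print("held",c,r,p,"-tcp",ro.inv().apply(p-e)*100)
    to([*pk,.03])
E
python3 -c "from h import *;held(.0105,[.5652,-.0056])"
```

```text
t: 16.95
eef_pos: [0.5613, -0.0188, 0.1121]
tool_rot: [-2.428, -1.994, -0.002]
force: [0.8, -0.6, -0.2]
finger_gap: 0.0331
finger_force: 59.7
held (258.7543640136719, 252.49302673339844) 33.102569580078125 [ 0.56276383 -0.01267011  0.1225496 ] -tcp [ 0.57336421  0.03195596 -1.04915508]
t 17.05 tcp [ 0.5614 -0.0182  0.112 ] R [[0.191, 0.981, 0.001], [0.981, -0.191, 0.001], [0.001, 0.001, -1.0]] d_cm [1.3  0.13 8.21]
```

```bash
python3 -m jog '[[0,0,0,0.95,0.2,0,-1],[0,0,0,0.95,0.2,4,-1],[0,0,0,0.95,0.2,6.6,-1],[0,0,0,0.95,0.2,6.6,-1],[0,0,0,0.95,0.2,6.6,-1]]'
python3 -m jog '[[0,0,0,0,0,0.6,-1],[0,0,0,0,0,1.2,-1],[0,0,0,0,0,1.7,-1],[0,0,0,0,0,1.7,-1]]'
```

```text
t: 17.55
eef_pos: [0.5658, -0.0143, 0.0452]
tool_rot: [-2.431, -1.99, 0.001]
force: [-0.4, 0.3, -0.0]
finger_gap: 0.0333
finger_force: 59.8
t: 17.95
eef_pos: [0.5671, -0.0122, 0.0332]
tool_rot: [2.429, 1.989, 0.008]
force: [-6.5, 6.1, 29.1]
finger_gap: 0.0333
finger_force: 75.0
```

```bash
python3 -m jog '[[0,0,0,0,0,-2,-1],[0,0,0,0.4,-0.2,-2,-1],[0,0,0,0.4,-0.2,-2,-1],[0,0,0,0.4,-0.2,-2,-1],[0,0,0,0.4,-0.2,-2,-1]]'
python3 -c "from h import *
held(.0105,[.5652,-.0056]);C=arm.get_calibration('wrist');print(proj('wrist',[.5679,-.0063,.026],C));wim('pics/w6.png')"
```

```text
t: 18.45
eef_pos: [0.5638, -0.0091, 0.0474]
tool_rot: [-2.429, -1.991, 0.002]
force: [-0.2, 0.8, -0.1]
finger_gap: 0.0335
finger_force: 71.5
held (258.5, 254.5800018310547) 33.76200485229492 [ 0.56517744 -0.00745668  0.05783596] -tcp [ 0.18694235  0.09792916 -1.050171  ]
t 18.55 tcp [ 0.5638 -0.0091  0.0473] R [[0.196, 0.981, -0.001], [0.981, -0.196, 0.0], [-0.0, -0.001, -1.0]] d_cm [0.37 0.07 1.73]
[262.28071856 227.01259962]
```

View pics/w6.png

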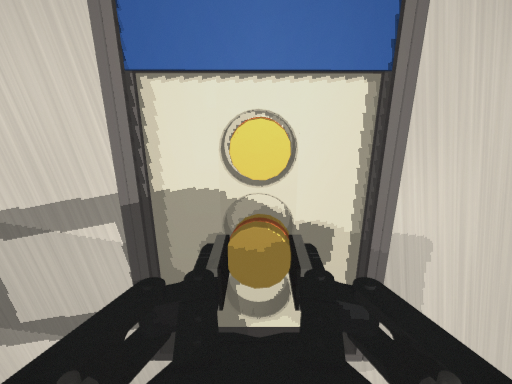

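Pocket 3's tablet is flat at (261,149). The held tablet is at (258,255), still above and slightly short of pocket 2. I shift and lower gently.

```bash
python3 -m jog '[[0,0,0,0.35,0.1,0,-1],[0,0,0,0.35,0.1,0.6,-1],[0,0,0,0.35,0.1,1.2,-1],[0,0,0,0.35,0.1,1.5,-1],[0,0,0,0.35,0.1,1.5,-1]]'
python3 -m jog '[[0,0,0,0,0,0.3,-1],[0,0,0,0,0,0.6,-1],[0,0,0,0,0,0.6,-1]]'
```

```text
t: 19.15
eef_pos: [0.5652, -0.0058, 0.0322]
tool_rot: [-2.428, -1.991, 0.002]
force: [0.1, -0.2, -1.0]
finger_gap: 0.0335
finger_force: 71.5
t: 19.45
eef_pos: [0.5657, -0.0058, 0.0267]
tool_rot: [-2.429, -1.991, 0.001]
force: [-0.2, 0.1, -0.2]
finger_gap: 0.0334
finger_force: 71.5
```

No contact this time, and it is in the bore. I release it and head for the third tablet.

```bash
python3 -m jog '[[0,0,0,0,0,0,0.2],[0,0,0,0,0,0,0.2],[0,0,0,0,0,0,0.2]]'
python3 -m jog '[[0,0,0,0,0,-3,0.2],[0,0,0,0,0,-7,0.2],[0,0,0,0,0,-12,0.3],[0,0,0,0,0,-12,0.4],[0,0,0,0,0,-12,0.4]]'
python3 - <<'E'
from h import *
im,C=wim("pics/w7.png")
h=cv2.cvtColor(im,cv2.COLOR_BGR2HSV);m=cv2.inRange(h,(15,120,60),(35,255,255))
for b in cv2.findContours(m,0,2)[0]:
    if cv2.contourArea(b)>100:
        c,r=cv2.minEnclosingCircle(b);print(c,r,ray("wrist",c,.032,C))
to([.4433,-.361,.13])
E
```

```text
t: 19.75
eef_pos: [0.5662, -0.0058, 0.0273]
tool_rot: [2.429, 1.992, 0.001]
force: [-0.0, -1.1, -0.7]
finger_gap: 0.0515
finger_force: 0.0
t: 20.25
eef_pos: [0.5671, -0.0059, 0.1489]
tool_rot: [2.427, 1.99, 0.005]
force: [-0.6, -0.1, -0.5]
finger_gap: 0.0597
finger_force: 0.0
(259.2710876464844, 187.05421447753906) 19.527141571044922 [ 0.5679795  -0.00311793  0.032     ]
(257.8758850097656, 136.56729125976562) 19.682344436645508 [0.57611833 0.04444639 0.032     ]
t 20.35 tcp [ 0.5648 -0.0057  0.1462] R [[0.196, 0.981, -0.002], [0.981, -0.196, 0.0], [-0.0, -0.002, -1.0]] d_cm [-37.22  -4.94   1.64]
```

View pics/w7.png

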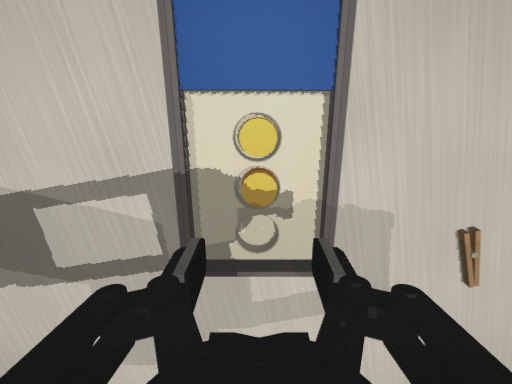

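Both tablets sit in their pockets, at (258,137) and (259,187), and pocket 1 at (257,232) is empty. My 10 views are used, so from here I go by numbers.

```bash
python3 -m jog '[[0,0,0,-18,-2.5,0,0.4],[0,0,0,-18,-2.5,0,0.4],[0,0,0,-18,-2.5,0,0.4],[0,0,0,-18,-2.5,0,0.4],[0,0,0,-18,-2.5,0,0.4]]' >/dev/null
python3 -m jog '[[0,0,0,-17,-2.5,0,0.4],[0,0,0,-17,-2.5,0,0.4],[0,0,0,-17,-2.5,0,0.4],[0,0,0,-17,-2.5,0,0.4],[0,0,0,-17,-2.5,0,0.4]]'
python3 -m jog '[[0,0,0,0,0,0,0.4],[0,0,0,0,0,0,0.4],[0,0,0,0,0,0,0.4]]'
python3 -c "from h import *;tabs()"
```

```text
t: 21.35
eef_pos: [0.4472, -0.341, 0.1454]
tool_rot: [-2.431, -1.986, 0.001]
force: [-0.2, 0.5, -0.2]
finger_gap: 0.0602
finger_force: 0.0
t: 21.65
eef_pos: [0.4487, -0.3374, 0.1467]
tool_rot: [-2.426, -1.993, -0.0]
force: [0.8, 0.6, 0.8]
finger_gap: 0.06
finger_force: 0.0
[256. 208.] 979 [ 0.4428 -0.3595  0.021 ]
t 21.75 tcp [ 0.4488 -0.3379  0.147 ] R [[0.194, 0.981, -0.0], [0.981, -0.194, 0.0], [0.0, -0.0, -1.0]] d_cm [-2.24 -0.16 14.1 ]
```

```bash
python3 -m jog '[[0,0,0,-2.25,-0.15,4,0.4],[0,0,0,-2.25,-0.15,8,0.4],[0,0,0,-2.25,-0.15,10,0.4],[0,0,0,-2.25,-0.15,12,0.4],[0,0,0,-2.25,-0.15,13.6,0.4]]' >/dev/null
python3 -m jog '[[0,0,0,0,0,0,0.4],[0,0,0,0,0,0,0.4]]'
python3 -m jog '[[0,0,0,0,0,0,-1],[0,0,0,0,0,0,-1],[0,0,0,0,0,0,-1],[0,0,0,0,0,0,-1],[0,0,0,0,0,0,-1]]'
python3 -m jog '[[0,0,0,0,0,-4,-1],[0,0,0,0,0,-8,-1],[0,0,0,5,1,-10,-1],[0,0,0,10,3,-10,-1],[0,0,0,15,3,-10,-1]]'
python3 -c "from h import *;to([.5554,-.0547,.11])"
```

```text
t: 22.45
eef_pos: [0.4427, -0.3605, 0.0112]
tool_rot: [-2.428, -1.992, -0.0]
force: [1.1, -0.4, 0.1]
finger_gap: 0.0598
finger_force: 0.0
t: 22.95
eef_pos: [0.4433, -0.3616, 0.0128]
tool_rot: [2.427, 1.99, 0.001]
force: [-0.4, 1.0, 6.2]
finger_gap: 0.0328
finger_force: 59.3
t: 23.45
eef_pos: [0.5028, -0.2279, 0.1134]
tool_rot: [2.426, 1.985, 0.005]
force: [1.2, 0.1, -0.0]
finger_gap: 0.0334
finger_force: 59.7
t 23.45 tcp [ 0.5028 -0.2279  0.1134] R [[0.198, 0.98, 0.007], [0.98, -0.198, -0.003], [-0.002, 0.007, -1.0]] d_cm [18.02  1.73  0.32]
```

```bash
python3 -m jog '[[0,0,0,5,0.5,0,-1],[0,0,0,10,1,0,-1],[0,0,0,15,1.6,0,-1],[0,0,0,17,1.6,0,-1],[0,0,0,17,1.6,0,-1]]' >/dev/null
python3 -m jog '[[0,0,0,0,0,3,-1],[0,0,0,0,0,5,-1],[0,0,0,0,0,5,-1],[0,0,0,0,0,5,-1],[0,0,0,0,0,5,-1]]'
python3 -c "from h import *;held(.0112,[.5554,-.0547])"
```

```text
t: 24.45
eef_pos: [0.5492, -0.0646, 0.0622]
tool_rot: [2.429, 1.99, 0.002]
force: [-0.4, -0.9, -1.2]
finger_gap: 0.0333
finger_force: 59.7
held (265.0, 43.5) 35.85048294067383 [0.57330256 0.03599479 0.07355297] -tcp [10.31514623  0.38146522 -1.11973023]
t 24.55 tcp [ 0.5493 -0.0644  0.0624] R [[0.197, 0.98, 0.002], [0.98, -0.197, -0.001], [-0.0, 0.003, -1.0]] d_cm [1.07 0.4  3.24]
```

Run:
```python
from h import *
im,C=wim();h=cv2.cvtColor(im,cv2.COLOR_BGR2HSV);m=cv2.inRange(h,(18,120,60),(35,255,255))
e,ro,s=pose()
for b in cv2.findContours(m,0,2)[0]:
    if cv2.contourArea(b)>100:
        c,r=cv2.minEnclosingCircle(b);p=ray("wrist",c,e[2]+.0112,C);print(c,r,ro.inv().apply(p-e)*100)
to([.5554,-.0547,.03])
```

```text
(258.2884826660156, 254.59661865234375) 33.1217155456543 [ 0.20958713  0.10600819 -1.11979456]
(258.0, 228.0) 26.019323348999023 [ 1.76733362  0.090925   -1.11982438]
(267.3173828125, 134.99778747558594) 29.317529678344727 [ 6.50660178  0.52656436 -1.11897198]
(264.5, 43.654930114746094) 35.9378776550293 [10.3132584   0.36873101 -1.11928178]
t 24.65 tcp [ 0.5491 -0.0641  0.0621] R [[0.196, 0.981, 0.002], [0.981, -0.196, -0.0], [-0.0, 0.002, -1.0]] d_cm [1.05 0.43 3.21]
```

```bash
python3 -m jog '[[0,0,0,1.1,0.4,0,-1],[0,0,0,1.1,0.4,0,-1],[0,0,0,1.1,0.4,1.5,-1],[0,0,0,1.1,0.4,2.4,-1],[0,0,0,1.1,0.4,2.4,-1]]'
python3 -m jog '[[0,0,0,0,0,0.5,-1],[0,0,0,0,0,1,-1],[0,0,0,0,0,1,-1]]'
```

```text
t: 25.15
eef_pos: [0.5532, -0.0533, 0.0357]
tool_rot: [-2.427, -1.991, 0.003]
force: [-0.1, 0.5, -0.5]
finger_gap: 0.0331
finger_force: 59.7
t: 25.45
eef_pos: [0.554, -0.0537, 0.0265]
tool_rot: [-2.429, -1.991, 0.001]
force: [0.7, 0.3, -0.2]
finger_gap: 0.0331
finger_force: 59.7
```

```bash
python3 -m jog '[[0,0,0,0,0,0,0.2],[0,0,0,0,0,0,0.2],[0,0,0,0,0,0,0.2]]'
python3 -m jog '[[0,0,0,0,0,-3,0.2],[0,0,0,0,0,-7,0.2],[0,0,0,0,0,-12,0.3],[0,0,0,-2,0,-14,0.4],[0,0,0,-2,0,-14,0.4]]' >/dev/null
python3 -m jog '[[0,0,0,0,0,0,0.4],[0,0,0,0,0,0,0.4]]'
python3 - <<'E'
from h import *
im,C=wim("pics/w8.png")
h=cv2.cvtColor(im,cv2.COLOR_BGR2HSV);m=cv2.inRange(h,(15,120,60),(35,255,255))
for b in cv2.findContours(m,0,2)[0]:
    if cv2.contourArea(b)>100:
        c,r=cv2.minEnclosingCircle(b);print(c,r,cv2.fitEllipse(b),ray("wrist",c,.032,C))
to([.6028,.1693,.2])
E
```

```text
t: 25.75
eef_pos: [0.5547, -0.0538, 0.0274]
tool_rot: [2.429, 1.991, 0.001]
force: [1.2, 0.3, -1.9]
finger_gap: 0.0512
finger_force: 0.0
t: 26.45
eef_pos: [0.5492, -0.0727, 0.1657]
tool_rot: [-2.428, -1.99, 0.002]
force: [-0.5, -0.4, -0.5]
finger_gap: 0.0601
finger_force: 0.0
(259.5518798828125, 164.8773651123047) 18.44786262512207 ((259.8019714355469, 165.28138732910156), (33.688899993896484, 35.60226058959961), 174.76974487304688) [ 0.55486559 -0.05214054  0.032     ]
(262.6222839355469, 115.64846801757812) 18.951993942260742 ((262.9278564453125, 115.7153091430664), (35.79826736450195, 37.21669006347656), 4.690417766571045) [ 0.56708597 -0.00563821  0.032     ]
(261.7166748046875, 58.63333511352539) 21.881174087524414 ((262.0420837402344, 58.365806579589844), (38.26321792602539, 43.085845947265625), 2.635122299194336) [0.5757707  0.04327293 0.032     ]
t 26.55 tcp [ 0.5493 -0.0727  0.1653] R [[0.196, 0.981, -0.004], [0.981, -0.196, 0.001], [0.0, -0.004, -1.0]] d_cm [24.78  0.5  -3.46]
```

All three tablets are seated, within about 3 mm of the pocket centres. I turn back and go to the lid grip.

```bash
python3 -m jog '[[0,0,42,24,0.5,-3,0.6],[0,0,42,24,0.5,-3,0.8],[0,0,42,24,0.5,-3,1],[0,0,42,24,0.5,-3,1],[0,0,42,24,0.5,-3,1]]' >/dev/null
python3 -m jog '[[0,0,42,0,0,0,1],[0,0,42,0,0,0,1],[0,0,42,0,0,0,1],[0,0,42,0,0,0,1],[0,0,42,0,0,0,1]]' >/dev/null
python3 -m jog '[[0,0,6,0,0,0,1],[0,0,6,0,0,0,1],[0,0,6,0,0,0,1]]'
python3 -c "from h import *;to([.6028,.1693,.053]);bar()"
```

```text
t: 27.85
eef_pos: [0.6006, 0.1551, 0.1951]
tool_rot: [3.13, -0.264, -0.003]
force: [0.4, -0.0, 0.5]
finger_gap: 0.0855
finger_force: 0.0
t 27.85 tcp [0.6006 0.1551 0.1951] R [[0.986, -0.168, -0.002], [-0.168, -0.986, -0.0], [-0.002, 0.001, -1.0]] d_cm [ 0.   -1.45 14.21]
bar px (239, 158, 13, 60) at z.071: ((0.602863073348999, 0.16850648820400238), (0.011374982073903084, 0.06221200153231621), 78.17829132080078) lid ((0.6000648736953735, 0.16927185654640198), (0.17336544394493103, 0.12764249742031097), 78.63056945800781)
```

```bash
python3 -m jog '[[0,0,1.6,0,-1.4,4,1],[0,0,1.6,0,-1.4,8,1],[0,0,1.6,0,-1.4,11,1],[0,0,1.6,0,-1.4,13.8,1],[0,0,1.6,0,-1.4,13.8,1]]'
python3 -m jog '[[0,0,0,0,0,0,1],[0,0,0,0,0,0,-1],[0,0,0,0,0,0,-1],[0,0,0,0,0,0,-1],[0,0,0,0,0,0,-1]]'
python3 -m jog '[[0,0,0,0,0,0,-1],[0,0,0,0,0,0,-1],[0,0,0,0,0,0,-1]]'
```

```text
t: 28.45
eef_pos: [0.6, 0.1679, 0.0541]
tool_rot: [3.123, -0.31, -0.014]
force: [-0.5, -1.0, -0.5]
finger_gap: 0.0851
finger_force: 0.0
t: 28.95
eef_pos: [0.6041, 0.1687, 0.0594]
tool_rot: [-3.125, 0.312, -0.003]
force: [0.0, -0.9, -0.2]
finger_gap: 0.0278
finger_force: 0.0
t: 29.25
eef_pos: [0.6038, 0.1687, 0.0591]
tool_rot: [-3.126, 0.312, -0.001]
force: [-1.4, -0.4, 5.1]
finger_gap: 0.0102
finger_force: 59.8
```

```bash
python3 -m jog '[[0,0,0,0,1.5,0,-1],[0,0,0,0,3,0,-1],[0,0,0,0,4.5,0,-1],[0,0,0,0,6,0,-1],[0,0,0,0,7.5,0,-1]]'
python3 -m jog '[[0,0,0,0,1.5,0,-1],[0,0,0,0,3,0,-1],[0,0,0,0,4.5,0,-1],[0,0,0,0,6,0,-1],[0,0,0,0,7.5,0,-1]]'
python3 -m jog '[[0,0,0,0,0.5,0,-1],[0,0,0,0,1,0,-1],[0,0,0,0,1.5,0,-1],[0,0,0,0,1.9,0,-1],[0,0,0,0,1.9,0,-1]]'
python3 -m jog '[[0,0,0,0,0.2,0,-1],[0,0,0,0,0.4,0,-1],[0,0,0,0,0.4,0,-1],[0,0,0,0,0.4,0,-1]]'
```

```text
t: 29.75
eef_pos: [0.5891, 0.0955, 0.0591]
tool_rot: [-3.124, 0.313, -0.002]
force: [0.1, 2.6, 5.6]
finger_gap: 0.0103
finger_force: 59.7
t: 30.25
eef_pos: [0.5742, 0.0218, 0.059]
tool_rot: [-3.125, 0.313, -0.002]
force: [-1.3, 2.0, 5.5]
finger_gap: 0.0103
finger_force: 59.8
t: 30.75
eef_pos: [0.5703, 0.0027, 0.059]
tool_rot: [-3.126, 0.313, -0.001]
force: [-1.4, 0.4, 5.8]
finger_gap: 0.0103
finger_force: 59.9
t: 31.15
eef_pos: [0.5698, 0.0002, 0.059]
tool_rot: [-3.124, 0.313, -0.002]
force: [-0.2, 4.3, 6.1]
finger_gap: 0.0101
finger_force: 59.9
```

```bash
python3 -m jog '[[0,0,0,0,0.3,0,-1],[0,0,0,0,0.3,0,-1],[0,0,0,0,0.3,0,-1]]'
python3 -m jog '[[0,0,0,0,-0.4,0,-1],[0,0,0,0,-0.4,0,1],[0,0,0,0,-0.4,0,1],[0,0,0,0,-0.4,0,1],[0,0,0,0,-0.4,0,1]]'
python3 -m jog '[[0,0,0,0,0,-3,1],[0,0,0,0,0,-7,1],[0,0,0,0,0,-12,1],[0,0,0,0,0,-14,1],[0,0,0,0,0,-14,1]]'
python3 -c "from h import *;bar();print(pose()[2]['force'])"
```

```text
t: 31.45
eef_pos: [0.5698, 0.0001, 0.059]
tool_rot: [-3.119, 0.315, -0.003]
force: [1.3, 12.5, 4.7]
finger_gap: 0.0098
finger_force: 59.9
t: 31.95
eef_pos: [0.5694, -0.0003, 0.058]
tool_rot: [3.126, -0.313, -0.001]
force: [-0.3, 0.1, 0.6]
finger_gap: 0.0675
finger_force: 0.0
t: 32.45
eef_pos: [0.5723, -0.0004, 0.2025]
tool_rot: [-3.126, 0.313, -0.014]
force: [0.1, 0.1, 0.5]
finger_gap: 0.0854
finger_force: 0.0
bar px (252, 160, 12, 58) at z.071: ((0.5690112113952637, 0.0010723341256380081), (0.011123181320726871, 0.060933273285627365), 78.87504577636719) lid ((0.5655348300933838, 0.001805618405342102), (0.17326749861240387, 0.12625059485435486), 78.60165405273438)
[2.60395079e-04 3.34350445e-01 1.99252446e-01]
```

```bash
python3 -c "from station import arm;print(arm.job_done())"
```

```text
the job is handed in; nothing more can be done
None
```

I slid the lid back to its stop, put a yellow tablet in each of the three pockets and shut the lid to its front stop, then handed the job in at about 32 s. No verdict came back. The tablet positions and the stops are from my camera and force readings. I planned the moves clear of the dispenser, bottle, funnel and peg but did not check their positions at the end.

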